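Load the phone into the test cradle

TASK

Load the assembled phone (the closed one with the black glass) into the metal test cradle, screen up: tilt it, hook one short edge in under the cradle's overhanging lip, then swing the other end down inside the low stop until the phone lies flat on the seat, and let go. Either short edge may go under the lip. Leave the open phone shell and the loose display where they are.

Things in the scene. Friction and masses are not known exactly. Their poses are not given: they have to be found in the camera images.
- phone: the assembled phone: closed flat slab, 67 mm (own x) by 140 mm (own y) by 8 mm, black glass on top, thin pale frame, about 0.17 kg, lying screen up on the desk. Origin: centre of its underside, z out of the screen. Its short ends are alike for this job; grip it across the 67 mm width at mid-length
- cradle: test cradle, aluminium and grey plastic, fixed to the desk, 190 mm long (x) by 104 mm wide (y). Origin: centre of its underside; x runs from the lip end to the stop end, z up. The seat is a dark strip 44 mm wide, 20 mm above the desk, x -75 to +75. Beside it, for x -50 to +70, only the 5 mm base plate and the 46 mm wide seat strut: room for fingers beside the phone
- cradle_lip (a point): middle of the lip's lower free edge; axes as the cradle's. It lies at cradle x = -55 mm, 20 mm above the seat. The lip is 5 mm thick, spans the full width and overhangs the seat by 20 mm from a wall at x = -75. Cheeks 90 mm apart close its sides, x -89 to -53
- cradle_stop (a point): middle of the foot of the stop's inner face, on seat level: cradle x = +75 mm; axes as the cradle's. The stop is 66 mm wide and rises 14 mm above the seat, its upper half leaning outward as a lead-in. The phone has 10 mm to spare between lip wall and stop, but lip and stop keep it from going in level
- phone_shell: bystander: an opened phone shell without glass, its pale frame and inner parts showing, 68 mm (own x) by 138 mm (own y) by 7 mm; origin at the centre of its underside. Leave it
- display_part: bystander: a loose display with a pale metal frame and a short ribbon, 67 mm (own x) by 124 mm (own y) by 15 mm; origin at the centre of its underside. Leave it

How it is judged:
By the outcome, as a careful person would: the job done as asked, in the order asked, and still so for the second after the job is handed in, with the robot touching nothing.
It also fails if it takes over 42 s, if anything falls off the work surface, if the arm or the gripper's body presses on something with over 40 N, if the wrist force passes 120 N, or if a joint passes its speed limit or range.

ROBOT

A 7-joint arm with a two-finger parallel gripper is mounted at the origin on a cart in front of the work surface, level with it; the furniture and walls round the work are solid. World frame = base frame: x ahead of the robot, y to its left, z up, the work surface at z = 0. Lengths are in m, angles in rad, forces in N, time in s.
With the tool pointing down it reaches from about 0.4 to 0.75 m from the base axis. Payload 19.5 kg.
Tool frame: the origin (TCP) lies on the mounting face of the last link; the fingertips stand 173 mm ahead of it and the grasp point (between the pads) lies 155 mm ahead of it (robot.nose_length is the distance from the TCP to the fingertips, in m); z points along the fingers, y is the line along which they close (so a half turn about z gives the same grasp; the last joint's range is limited). The gripper opens to 85 mm and grips with 20 to 120 N. Pads are 22 mm wide; open, the fingers measure 114 mm over their backs; the gripper's body (76 mm by 85 mm) begins 54 mm behind the grasp point. The pads swing forward as they close: fully open they stand 13 mm farther back than shut.
Start: joints at [-1.31, 0.707, -0.028, 1.485, 0.022, 0.951, -0.075], TCP at [0.171, 0.549, 0.405] pointing down, gripper open.
Joint ranges: [-2.71, 2.71], [-0.32, 2.16], [-1.57, 1.52], [0, 2.45], [-1.46, 4.6], [0, 2.02], [-2.83, 2.83]. Speed limits (rad/s): [1.89, 1.89, 2.57, 2.57, 3.01, 3.01, 3.01].

INTERFACE

Orientations are given as a unit quaternion [w, x, y, z].
In Python, from rig import robot gives the robot as it stands.
- The arm moves only by the tool move_arm, never from a script. Its argument "deltas" is a list of rows, each a list of 5 numbers: the closure, from -1 (fully open) to 1 (shut), then the shift along the tool's x, y, z in cm, then the turn about the tool's z in rad. A call has 1 to 20 rows; each row is the pose to reach, as a shift and turn from the pose commanded when the call began, along the tool's axes at that moment; what a row does not reach only later rows make up. A row lasts 1/10 s, in which the tool goes at most 50 mm and 8.59 degrees, less where a joint would pass 70% of its speed; a pose out of reach is approached as far as the arm can. A call with a gripper value outside its range is refused whole. The fingers move at their own pace and stop on an object; "newtons" is the grip in N (left out, the last holds). Time passes only in rows, so rows that repeat a pose let the fingers close. It gives the time, the measured TCP pose, the force, the opening and the grip force at its end, in the units of the state.
- robot.get_obs(): the state, without advancing time (a new reading comes with each control period).
- robot.read_camera(name): name is "scene" or "top" or "wrist"; returns a dict with "color" (384x512x3 uint8, blue, green, red), "fx", "fy", "cx", "cy" (pixels), "k1" (the pictures are not rectified: a ray, as slopes to the right and down, at radius r is drawn at 1 + k1 r^2 times it, then the intrinsics apply), "R" (3x3) and "t" (3): a world point X has camera coordinates R X + t. Camera axes: x right, y down, z forward; pixel columns grow to the right and rows downward; lengths in m; the calibration is good to about 2 mm. A picture is of the moment at which its call begins. There is no depth.
- robot.sign_off(): hands the job in; it is judged then, once.
The state is a dict: "t": time; "qpos": joint angles; "qvel": joint speeds; "joint_efforts": joint torques, N m; "eef_pos": TCP position; "tcp_rot": TCP orientation; "ft_force": force on the tool from outside, world axes, zero at the start; "torque": the same for the moment, N m; "gripper_width": finger opening in m; "gripper_force": force on a finger pad.
Only numpy, scipy, OpenCV 4.12 (cv2) and the standard library are available. Lean on these libraries where they do the work, as an engineer would, in place of code of your own. Each camera call takes 0.05 s, during which the arm holds its last target. There are 200 camera calls.

## Working session

There is one attempt and no reset: what is moved stays moved. The work goes in short steps, Python scripts to look and compute and a tool call to move; the robot and the scene stay as the last step left them, time stands still between calls to the robot, and variables do not carry over. Pictures are saved under pics/ and viewed, at most 10 in all, crops included, and the job is handed in when it is done.

Besides the shell and the picture viewer there is one more tool, called as a command line: name --pt "numbers of a row" for each row, then --argument value for the rest. move_arm: Moves the arm, as the interface text tells. Its arguments: {"type":"object","properties":{"deltas":{"type":"array"},"newtons":{"type":"number"}},"required":["deltas"]}

```bash
mkdir -p pics; ls; python3 - <<'E'
from rig import robot
import cv2,numpy as np
o=robot.get_obs();print(o)
a=[]
for n in("scene","top"):
    c=robot.read_camera(n);cv2.imwrite(f"pics/{n}0.png",c["color"]);a.append(c)
    print(n,{k:np.round(c[k],4).tolist() for k in c if k!="color"})
E
```

```text
pics
{'t': 0.0, 'qpos': array([-1.3097006 ,  0.70706176, -0.02761782,  1.48498602,  0.0220093 ,
        0.9509074 , -0.07548277]), 'qvel': array([ 1.16855351e-03,  5.12639427e-05, -4.15130847e-04,  1.84650496e-04,
        1.20709989e-03, -5.47985346e-04, -8.87824857e-04]), 'joint_efforts': array([-4.02271667e-05, -8.83178258e+01,  1.23458192e+00, -2.36167467e+01,
        1.69429224e-02,  6.34561758e-03,  3.60091775e-06]), 'eef_pos': array([0.17143277, 0.54877104, 0.4042541 ]), 'tcp_rot': array([-5.96058422e-05,  1.50808693e-01,  9.88562824e-01, -5.26510248e-04]), 'ft_force': array([-0.76324343, -1.0003706 ,  0.1998988 ]), 'torque': array([-0.04376084, -0.08975188,  0.02716871]), 'gripper_force': 0.0, 'gripper_width': 0.08544322186577098}
scene {'fx': 362.5275, 'fy': 362.5275, 'cx': 256.3414, 'cy': 195.1877, 'k1': -0.0312, 'R': [[0.7398, -0.6728, -0.0046], [-0.3145, -0.3398, -0.8864], [0.5948, 0.6572, -0.463]], 't': [-0.407, 0.2241, 0.5496]}
top {'fx': 436.1423, 'fy': 436.1423, 'cx': 259.524, 'cy': 199.8183, 'k1': 0.0199, 'R': [[-0.0229, -0.9997, 0.0097], [-0.9919, 0.0215, -0.1255], [0.1253, -0.0125, -0.992]], 't': [0.0154, 0.5574, 1.3042]}
```

View pics/top0.png

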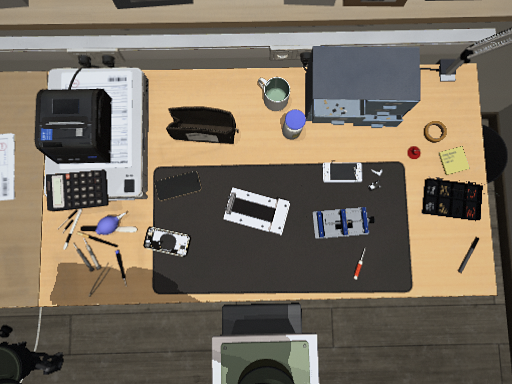

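View pics/scene0.png

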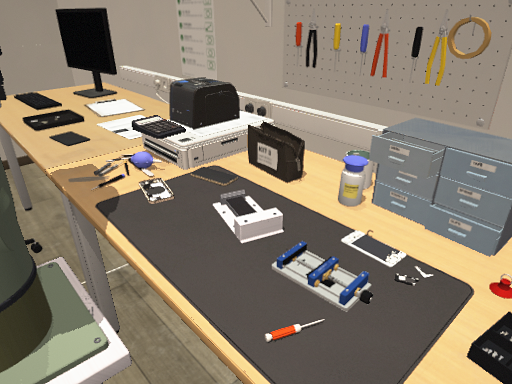

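The top view shows the phone, a black slab with a thin pale frame, at about (178,186). The cradle is at (257,210), the shell at (167,241) and the loose display at (342,172). I'll enlarge the phone and cradle in both views.

```bash
python3 - <<'E'
import cv2,numpy as np
t=cv2.imread("pics/top0.png")[155:255,140:300];s=cv2.imread("pics/scene0.png")[155:255,170:330]
f=lambda i:cv2.resize(i,(800,500),interpolation=cv2.INTER_CUBIC)
cv2.imwrite("pics/topc.png",cv2.convertScaleAbs(f(t),alpha=1.3,beta=20))
E
```

```text
(no output)
```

View pics/topc.png

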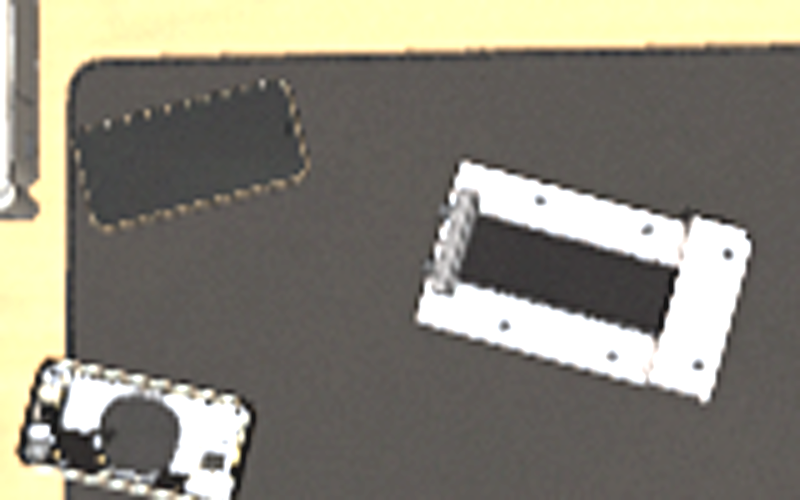

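The phone's corners in this crop are at about (75,130), (280,78), (310,178) and (100,232). The cradle's stop, the grey bar, is on the left at (455,243). Its lip block is on the right at (700,308), so cradle +x points left in the image, mostly world +y.

```bash
cat > h.py <<'E'
import numpy as np,cv2
from rig import robot
from scipy.spatial.transform import Rotation as Ro
def K(c): return np.array([[c["fx"],0,c["cx"]],[0,c["fy"],c["cy"]],[0,0,1.]]),np.array([c["k1"],0,0,0,0.])
def cast(c,px,z):
    k,d=K(c);n=cv2.undistortPoints(np.float64(px).reshape(-1,1,2),k,d)[:,0]
    R,t=np.array(c["R"]),np.array(c["t"]);o=-R.T@t
    v=np.c_[n,np.ones(len(n))]@R
    return o+v*((z-o[2])/v[:,2])[:,None]
def proj(c,X):
    k,d=K(c);return cv2.projectPoints(np.float64(X).reshape(-1,1,3),cv2.Rodrigues(np.array(c["R"]))[0],np.array(c["t"]),k,d)[0][:,0]
def tcp():
    o=robot.get_obs();q=o["tcp_rot"];return o["eef_pos"],Ro.from_quat([q[1],q[2],q[3],q[0]]).as_matrix()
E
python3 - <<'E'
from h import *
c=robot.read_camera("top")
T=lambda l:np.array(l)/5.+[139.6,154.6]
p=cast(c,T([(75,130),(280,78),(310,178),(100,232)]),.008);print(p.round(3),p.mean(0))
d=(p[1]+p[2]-p[0]-p[3])/2;print("len",np.linalg.norm(d),"dir",np.degrees(np.arctan2(d[1],d[0])), "wid",np.linalg.norm(p[0]-p[3]))
s=cast(c,T([(460,160),(418,320)]),.005);l=cast(c,T([(750,235),(710,400)]),.045)
print(s.round(3),l.round(3));e=s.mean(0)-l.mean(0);print(np.linalg.norm(e[:2]),np.degrees(np.arctan2(e[1],e[0])),((s.mean(0)+l.mean(0))/2).round(4))
P,R=tcp();print(P,R.round(3))
c=robot.read_camera("wrist");print(R.T@(-np.array(c["R"]).T@c["t"]-P), (np.array(c["R"])@R).round(3))
E
```

```text
[[0.629 0.331 0.008]
 [0.66  0.202 0.008]
 [0.595 0.184 0.008]
 [0.564 0.315 0.008]] [0.61198609 0.25771146 0.008     ]
len 0.1334080420461569 dir -76.5951175225156 wid 0.06683841139259977
[[0.605 0.09  0.005]
 [0.505 0.117 0.005]] [[ 0.549 -0.088  0.045]
 [ 0.449 -0.061  0.045]]
0.1867788099956696 72.54112713355582 [0.527  0.0143 0.025 ]
[0.17141691 0.54879996 0.40437857] [[-0.955  0.298 -0.   ]
 [ 0.298  0.955 -0.001]
 [-0.    -0.001 -1.   ]]
[0.0817276  0.00013015 0.03132949] [[-0.     1.    -0.001]
 [-0.948 -0.    -0.319]
 [-0.319  0.     0.948]]
```

move_arm --pt "-1 -50.8 -14.7 0 1.03" --pt "-1 -50.8 -14.7 0 1.03" --pt "-1 -50.8 -14.7 0 1.03" --pt "-1 -50.8 -14.7 0 1.03" --pt "-1 -50.8 -14.7 0 1.03" --pt "-1 -50.8 -14.7 0 1.03" --pt "-1 -50.8 -14.7 0 1.03" --pt "-1 -50.8 -14.7 0 1.03" --pt "-1 -50.8 -14.7 0 1.03" --pt "-1 -50.8 -14.7 7 1.03" --pt "-1 -50.8 -14.7 7 1.03" --pt "-1 -50.8 -14.7 7 1.03" --pt "-1 -50.8 -14.7 7 1.03" --pt "-1 -50.8 -14.7 7 1.03" --pt "-1 -50.8 -14.7 7 1.03" --pt "-1 -50.8 -14.7 7 1.03" --newtons 20

```text
t: 1.8
eef_pos: [0.612, 0.2578, 0.3357]
tcp_rot: [0.0, 0.618, 0.786, 0.001]
ft_force: [-0.7, 0.6, 0.0]
gripper_width: 0.0855
gripper_force: 0.0
```

```bash
python3 - <<'E'
from h import *
P,R=tcp();print(P,R.round(3))
c=robot.read_camera("wrist");im=c["color"];cv2.imwrite("pics/w1.png",im)
print(proj(c,[[.629,.331,.008],[.66,.202,.008],[.595,.184,.008],[.564,.315,.008]]).round())
E
```

```text
[0.61204194 0.25783622 0.33566037] [[-0.237  0.972  0.001]
 [ 0.972  0.237  0.001]
 [ 0.     0.001 -1.   ]]
[[283. 116.]
 [279. 227.]
 [225. 229.]
 [221. 116.]]
```

View pics/w1.png

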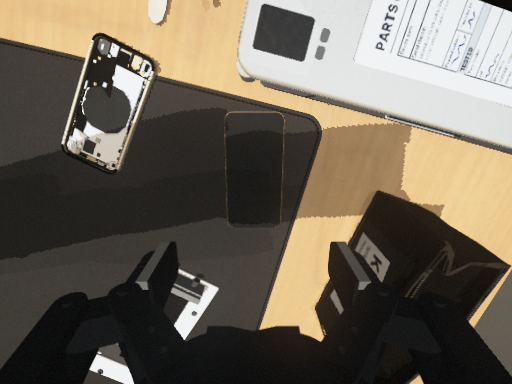

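The wrist view shows the phone upright, with corners at about (225,112), (284,112), (281,226) and (227,226).

```bash
python3 - <<'E'
from h import *
P,R=tcp()
c=robot.read_camera("wrist");im=c["color"]
g=im[90:245,205:310].astype(int)
m=((g[...,2]-g[...,0])>12).astype(np.uint8)  # gold rim
ys,xs=np.nonzero(m);k=(xs+205<290);r=cv2.minAreaRect(np.float32(np.c_[xs[k]+205,ys[k]+90]));print(r,k.sum())
for b in (cv2.boxPoints(r),np.array([(225,112),(284,112),(281,226),(227,226)])):
    p=cast(c,b,.008);m=p.mean(0);print(p.round(3).tolist(),m.round(4),"off tool cm",(R.T@(m-P)*100).round(2)); e=[p[1]-p[0],p[2]-p[1]];print([(np.linalg.norm(v).round(4),np.degrees(np.arctan2(v[1],v[0])).round(1)) for v in e])
E
```

```text
((247.0, 167.0), (154.0, 84.0), 90.0) 2620
[[0.542, 0.337, 0.008], [0.628, 0.358, 0.008], [0.679, 0.182, 0.008], [0.575, 0.157, 0.008]] [0.6058 0.2584 0.008 ] off tool cm [ 0.21 -0.63 32.75]
[(np.float64(0.0882), np.float64(13.7)), (np.float64(0.183), np.float64(-73.9))]
[[0.567, 0.32, 0.008], [0.629, 0.335, 0.008], [0.662, 0.204, 0.008], [0.597, 0.188, 0.008]] [0.6136 0.2618 0.008 ] off tool cm [ 0.35  0.21 32.75]
[(np.float64(0.0634), np.float64(13.7)), (np.float64(0.1353), np.float64(-75.8))]
```

move_arm --pt "-1 0.3 0.2 5 0" --pt "-1 0.3 0.2 10 0" --pt "-1 0.3 0.2 14 0" --pt "-1 0.3 0.2 15 0" --pt "-1 0.3 0.2 15.5 0" --pt "-1 0.3 0.2 15.5 0"

```text
t: 2.5
eef_pos: [0.6142, 0.2606, 0.1812]
tcp_rot: [0.0, 0.618, 0.786, 0.001]
ft_force: [-0.8, -0.6, 0.2]
gripper_width: 0.085
gripper_force: 0.0
```

```bash
python3 - <<'E'
from h import *
P,R=tcp();print(P)
c=robot.read_camera("wrist");cv2.imwrite("pics/w2.png",c["color"])
E
```

```text
[0.61415924 0.26061868 0.18117443]
```

View pics/w2.png

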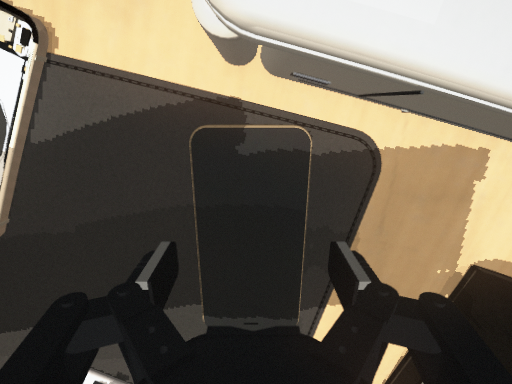

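The phone sits centred between the fingers. Its edges are near columns 190–312 at the top and 205–300 at row 325, and the fingertips are at about row 242.

```bash
python3 - <<'E'
from h import *
P,R=tcp();c=robot.read_camera("wrist")
for z in (.155,.16,.165,.17,.175): print(z,proj(c,[P+R@[.011,s,z] for s in(-.0425,.0425)]).round(0).tolist())
p=cast(c,[(190,126),(312,126),(300,325),(205,325)],.008);print((R.T@(p.mean(0)-P)*100).round(2),p.round(3))
E
```

```text
0.155 [[172.0, 243.0], [332.0, 243.0]]
0.16 [[174.0, 238.0], [330.0, 238.0]]
0.165 [[177.0, 234.0], [327.0, 234.0]]
0.17 [[179.0, 230.0], [325.0, 230.0]]
0.175 [[181.0, 226.0], [323.0, 226.0]]
[ 0.29 -0.02 17.37] [[0.567 0.321 0.008]
 [0.629 0.336 0.008]
 [0.662 0.206 0.008]
 [0.598 0.191 0.008]]
```

move_arm --pt "-0.72 0.3 0 0 0" --pt "-0.72 0.3 0 0.5 0" --pt "-0.72 0.3 0 0.5 0" --pt "-0.72 0.3 0 0.5 0" --pt "-0.72 0.3 0 0.5 0"

```text
t: 3.1
eef_pos: [0.6131, 0.2632, 0.1747]
tcp_rot: [0.0, 0.618, 0.786, -0.0]
ft_force: [0.4, -1.1, -0.2]
gripper_width: 0.0735
gripper_force: 0.0
```

```bash
python3 - <<'E'
from h import *
P,R=tcp();c=robot.read_camera("wrist");im=c["color"];cv2.imwrite("pics/w3.png",cv2.convertScaleAbs(cv2.resize(im[200:340,120:400],None,fx=2.8,fy=2.8),alpha=1.8,beta=20));print(P)
w=robot.get_obs()["gripper_width"]/2;print(w)
for z in (.155,.16,.165,.17): print(z,proj(c,[P+R@[.011,s,z] for s in(-w,w)]).round(0).tolist())
E
```

```text
[0.61305314 0.2632452  0.17472609]
0.03676410731061369
0.155 [[183.0, 243.0], [322.0, 243.0]]
0.16 [[185.0, 238.0], [319.0, 238.0]]
0.165 [[187.0, 234.0], [317.0, 234.0]]
0.17 [[189.0, 230.0], [315.0, 230.0]]
```

View pics/w3.png

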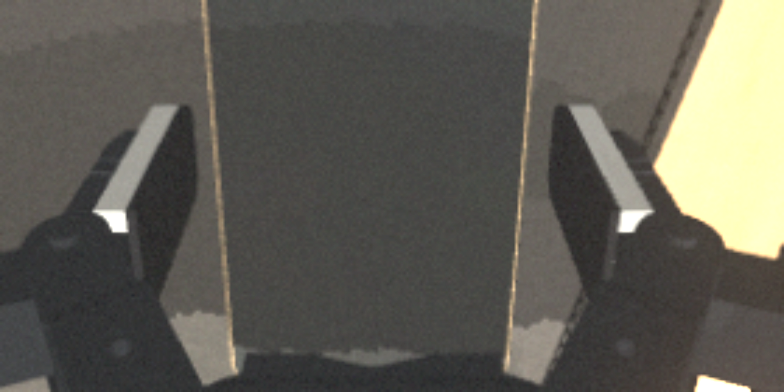

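The fingertips sit just outside the phone's edges, about 162 mm ahead of the TCP. I'll descend 8 mm and grip.

move_arm --pt "-0.72 0 0 0.4 0" --pt "-0.72 0 0 0.8 0" --pt "-0.72 0 0 0.8 0" --pt "-0.5 0 0 0.8 0" --pt "-0.4 0 0 0.8 0" --pt "-0.4 0 0 0.8 0" --pt "-0.4 0 0 0.8 0" --newtons 25

```text
t: 3.85
eef_pos: [0.6131, 0.2633, 0.1669]
tcp_rot: [0.0, 0.618, 0.786, 0.0]
ft_force: [-1.3, -0.9, 6.2]
gripper_width: 0.0663
gripper_force: 32.5
```

move_arm --pt "-0.4 0 0 -2 0" --pt "-0.4 0 0 -7 0" --pt "-0.4 0 0 -12 0" --pt "-0.4 -5 -2 -12 0" --pt "-0.4 -10 -4 -12 0" --pt "-0.4 -15 -6 -12 0" --pt "-0.4 -20 -8 -12 0" --pt "-0.4 -25 -10 -12 -0.15" --pt "-0.4 -30 -10.3 -12 -0.3" --pt "-0.4 -33.4 -10.3 -12 -0.45" --pt "-0.4 -33.4 -10.3 -12 -0.6" --pt "-0.4 -33.4 -10.3 -12 -0.75" --pt "-0.4 -33.4 -10.3 -12 -0.9" --pt "-0.4 -33.4 -10.3 -12 -1.03" --pt "-0.4 -33.4 -10.3 -12 -1.03" --pt "-0.4 -33.4 -10.3 -12 -1.03"

```text
t: 5.45
eef_pos: [0.5916, -0.0857, 0.2874]
tcp_rot: [0.0, 0.153, 0.988, -0.0]
ft_force: [0.2, -0.3, -2.4]
gripper_width: 0.0661
gripper_force: 29.9
```

```bash
python3 - <<'E'
from h import *
o=robot.get_obs();print(o["qpos"].round(2));P,R=tcp();print(P,R.round(3))
c=robot.read_camera("wrist");cv2.imwrite("pics/w4.png",c["color"])
a=np.radians(72.5);C=np.array([[np.cos(a),-np.sin(a)],[np.sin(a),np.cos(a)]]);f=lambda x,y,z:np.r_[np.array([.527,.0143])+C@[x,y],z]
print(proj(c,[f(-.095,-.052,.045),f(-.055,-.052,.045),f(-.095,.052,.045),f(-.055,.052,.045),f(.095,.052,.005),f(.095,-.052,.005)]).round())
E
```

```text
[ 0.19  0.89 -0.2   1.52  0.24  0.75  1.15]
[ 0.59160227 -0.08572822  0.28736825] [[-0.953  0.302  0.   ]
 [ 0.302  0.953 -0.   ]
 [-0.    -0.    -1.   ]]
[[229. 156.]
 [279. 156.]
 [225.   7.]
 [283.   7.]
 [454.  26.]
 [430. 148.]]
```

View pics/w4.png

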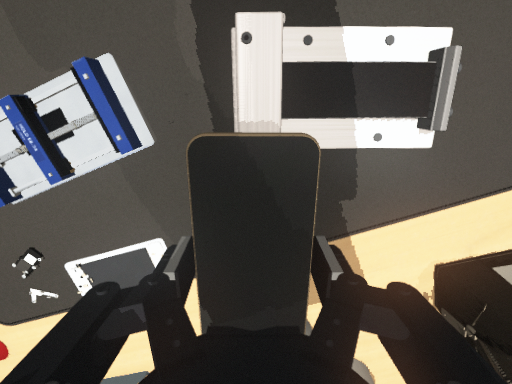

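The phone is held centred. The lip block's top shows at columns 234–285, its far edge at row 13, and the cradle base corners are at (452,27) and (433,148), close to the predictions. I'll press the phone's near end on the side of the lip block to pivot it in the grip.

move_arm --pt "-0.4 0 0 4 0" --pt "-0.4 0 0 7 0" --pt "-0.4 0 0 7.3 0" --pt "-0.4 0 0 7.6 0" --pt "-0.4 0 0 7.9 0" --pt "-0.4 0 0 8.1 0" --pt "-0.4 0 0 8.3 0" --pt "-0.4 0 0 8.5 0" --pt "-0.4 0 0 8.5 0"

```text
t: 6.4
eef_pos: [0.5922, -0.0857, 0.2021]
tcp_rot: [0.001, 0.151, 0.989, 0.0]
ft_force: [5.7, -1.0, 4.3]
gripper_width: 0.0664
gripper_force: 30.8
```

```bash
python3 - <<'E'
from h import *
c=robot.read_camera("scene");cv2.imwrite("pics/s5.png",cv2.resize(c["color"][120:300,180:420],(800,600),interpolation=cv2.INTER_CUBIC))
E
```

```text
(no output)
```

View pics/s5.png

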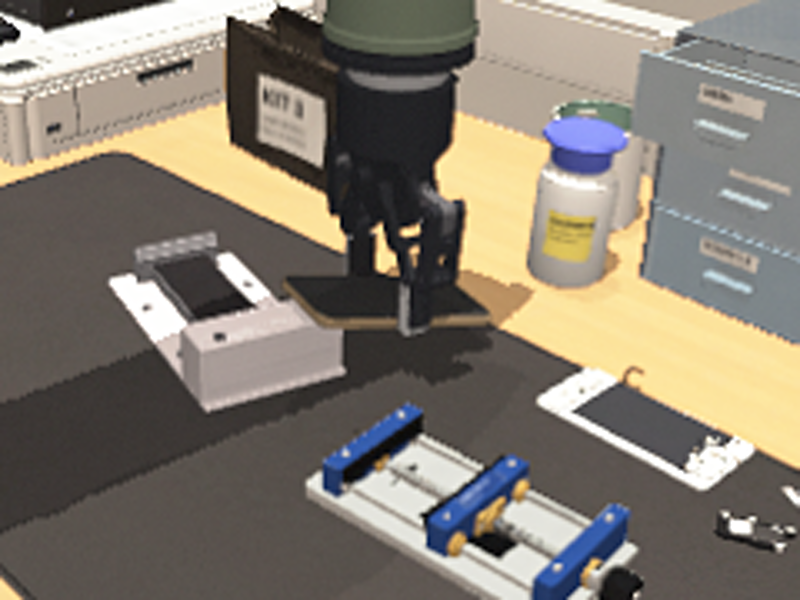

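The picture shows the phone over the lip block's side, with one end resting on its edge. I'll lift and measure the tilt from the up-end's rim as seen by the wrist camera.

move_arm --pt "-0.4 0 0 -3 0" --pt "-0.4 0 0 -6 0" --pt "-0.4 0 0 -6 0"

```text
t: 6.75
eef_pos: [0.5921, -0.0856, 0.2649]
tcp_rot: [0.002, 0.151, 0.989, 0.0]
ft_force: [0.1, -0.6, -3.3]
gripper_width: 0.0665
gripper_force: 30.3
```

```bash
python3 - <<'E'
from h import *
P,R=tcp();c=robot.read_camera("wrist");cv2.imwrite("pics/w6.png",c["color"])
# predicted end corners of top face for tilt th, pivot at tool z 0.1615(underside 0.167)
for th in (0,5,8,11,14,17,20):
    t=np.radians(th);u=np.array([np.cos(t),0,-np.sin(t)]);n=np.array([-np.sin(t),0,-np.cos(t)])
    p=np.array([0,0,.163]);print(th,proj(c,[P+R@(p+.07*u+.004*n+[0,s,0]) for s in(-.0335,.0335)]).round().tolist(),proj(c,[P+R@(p+.02*u+.004*n+[0,s,0]) for s in(-.0335,.0335)]).round().tolist())
E
```

```text
0 [[181.0, 128.0], [323.0, 127.0]] [[189.0, 224.0], [315.0, 224.0]]
5 [[178.0, 130.0], [327.0, 130.0]] [[189.0, 226.0], [316.0, 226.0]]
8 [[176.0, 133.0], [329.0, 132.0]] [[188.0, 227.0], [317.0, 227.0]]
11 [[174.0, 135.0], [331.0, 135.0]] [[188.0, 229.0], [317.0, 229.0]]
14 [[172.0, 139.0], [333.0, 139.0]] [[188.0, 230.0], [317.0, 230.0]]
17 [[170.0, 143.0], [335.0, 143.0]] [[187.0, 232.0], [318.0, 232.0]]
20 [[167.0, 148.0], [337.0, 148.0]] [[187.0, 234.0], [318.0, 234.0]]
```

View pics/w6.png

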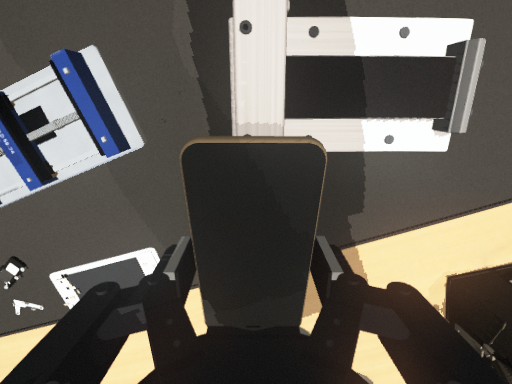

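The up-end is now 147 px wide (columns 180–327), against 132 px when level, so the tilt is about 10°. That's inside the usable window of about 6–25°. Next I'll refine the cradle pose and the phone's place in the grip.

```bash
python3 - <<'E'
from h import *
P,R=tcp();c=robot.read_camera("wrist")
e=cast(c,[(188,133),(320,133)],P[2]-.159);print("phone end tool cm",((e-P)@R*100).round(2))
b=cast(c,[(473,18),(449,151)],.005);l=cast(c,[(287.5,1),(284.5,136)],.045);s=cast(c,[(450,56),(450,118),(290,56),(288,118)],.02)
print(b.round(4),l.round(4),s.round(4))
a=np.radians(72.5);C=np.array([[np.cos(a),-np.sin(a)],[np.sin(a),np.cos(a)]])
for q in(b,l,s): print("cradle mm",((q[:,:2]-[.527,.0143])@C*1000).round(1).tolist())
x=s[0]-s[2];x2=s[1]-s[3];print([np.degrees(np.arctan2(v[1],v[0])).round(2) for v in(x,x2)])
E
```

```text
phone end tool cm [[ 6.75 -3.05 15.89]
 [ 6.75  3.21 15.89]]
[[0.505  0.1176 0.005 ]
 [0.6038 0.0906 0.005 ]] [[ 0.4649 -0.0236  0.045 ]
 [ 0.5428 -0.0469  0.045 ]] [[ 0.5262  0.0871  0.02  ]
 [ 0.5714  0.0833  0.02  ]
 [ 0.4924 -0.026   0.02  ]
 [ 0.5341 -0.0388  0.02  ]]
cradle mm [[92.0, 52.0], [95.9, -50.3]]
cradle mm [[-54.8, 47.8], [-53.6, -33.4]]
cradle mm [[69.2, 22.7], [79.2, -21.6], [-48.8, 20.9], [-48.5, -22.8]]
[np.float64(73.37), np.float64(73.03)]
```

move_arm --pt "-0.4 3 3.5 0 0.14" --pt "-0.4 6 7 0 0.28" --pt "-0.4 9.2 10.6 0 0.42" --pt "-0.4 9.2 10.6 0 0.56" --pt "-0.4 9.2 10.6 0 0.7" --pt "-0.4 9.2 10.6 0 0.84" --pt "-0.4 9.2 10.6 0 0.98" --pt "-0.4 9.2 10.6 0 1.12" --pt "-0.4 9.2 10.6 0 1.26" --pt "-0.4 9.2 10.6 0 1.4" --pt "-0.4 9.2 10.6 0 1.54" --pt "-0.4 9.2 10.6 0 1.565" --pt "-0.4 9.2 10.6 0 1.565" --pt "-0.4 9.2 10.6 0 1.565"

```text
t: 8.25
eef_pos: [0.5354, 0.043, 0.2613]
tcp_rot: [-0.0, 0.803, 0.596, -0.0]
ft_force: [-0.4, -0.4, -2.0]
gripper_width: 0.0661
gripper_force: 30.3
```

```bash
python3 - <<'E'
from h import *
P,R=tcp();print(P,R.round(3),robot.get_obs()["qpos"].round(2))
a=np.radians(72.5);C=np.array([[np.cos(a),-np.sin(a)],[np.sin(a),np.cos(a)]]);print(((P[:2]-[.527,.0143])@C*1000).round(1),"yaw",np.degrees(np.arctan2(R[1,0],R[0,0])))
E
```

```text
[0.53535963 0.04303786 0.26133066] [[ 0.29   0.957 -0.001]
 [ 0.957 -0.29  -0.   ]
 [-0.001 -0.001 -1.   ]] [-0.27  0.88  0.24  1.78 -0.38  0.53 -0.07]
[29.9  0.7] yaw 73.16759119090754
```

move_arm --pt "-0.4 0 0 3 0" --pt "-0.4 0 0 5 0" --pt "-0.4 0 0 5.5 0" --pt "-0.4 0 0 5.9 0" --pt "-0.4 0 0 5.9 0"

```text
t: 8.75
eef_pos: [0.5356, 0.043, 0.203]
tcp_rot: [0.0, 0.804, 0.595, 0.0]
ft_force: [-0.4, -0.3, -2.0]
gripper_width: 0.0662
gripper_force: 30.3
```

```bash
python3 - <<'E'
from h import *
c=robot.read_camera("scene");cv2.imwrite("pics/s7.png",cv2.resize(c["color"][140:260,190:350],(800,600),interpolation=cv2.INTER_CUBIC))
E
```

```text
(no output)
```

View pics/s7.png

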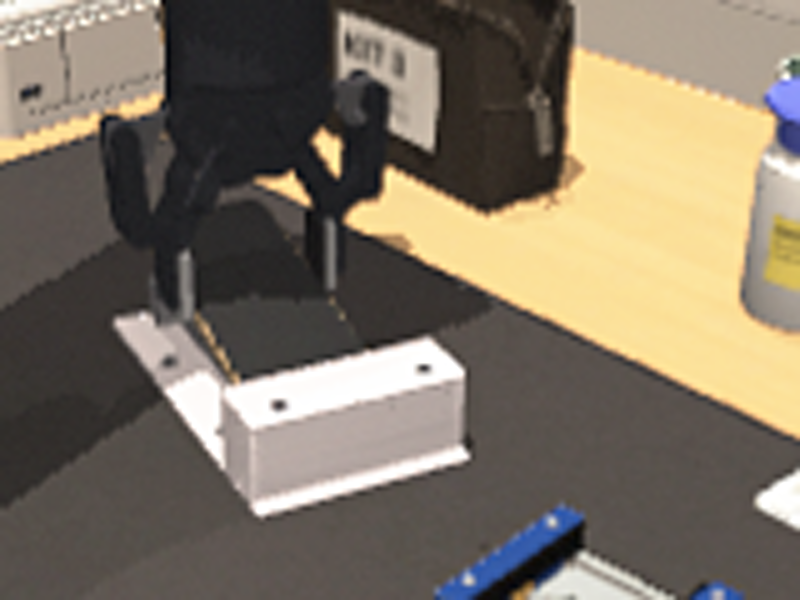

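The low end is down just before the lip, centred between the cheeks, with no contact force. I'll slide it in under the lip.

move_arm --pt "-0.4 -0.5 0 0 0" --pt "-0.4 -1 0 0 0" --pt "-0.4 -1.5 0 0 0" --pt "-0.4 -1.5 0 0 0"

```text
t: 9.2
eef_pos: [0.5309, 0.0277, 0.2029]
tcp_rot: [0.0, 0.804, 0.594, -0.0]
ft_force: [0.2, 0.6, -2.1]
gripper_width: 0.0662
gripper_force: 30.3
```

move_arm --pt "-0.4 -0.4 0 0 0" --pt "-0.4 -0.8 0 0 0" --pt "-0.4 -1.2 0 0 0" --pt "-0.4 -1.2 0 0 0"

```text
t: 9.6
eef_pos: [0.5274, 0.0166, 0.2027]
tcp_rot: [0.0, 0.804, 0.594, -0.0]
ft_force: [-0.1, -0.6, -2.8]
gripper_width: 0.0664
gripper_force: 30.3
```

move_arm --pt "-0.4 0 0 0.2 0" --pt "-0.4 0 0 0.4 0" --pt "-0.4 0 0 0.6 0" --pt "-0.4 0 0 0.8 0" --pt "-0.4 0 0 0.8 0"

```text
t: 10.1
eef_pos: [0.5276, 0.0174, 0.1945]
tcp_rot: [-0.0, 0.804, 0.595, -0.0]
ft_force: [-0.2, 2.2, 1.8]
gripper_width: 0.0663
gripper_force: 30.9
```

move_arm --pt "-0.4 0 0 0.2 0" --pt "-0.4 0 0 0.4 0" --pt "-0.4 0 0 0.6 0" --pt "-0.4 0 0 0.6 0"

```text
t: 10.5
eef_pos: [0.5276, 0.0172, 0.1885]
tcp_rot: [0.0, 0.804, 0.595, -0.0]
ft_force: [0.7, 2.0, 1.1]
gripper_width: 0.0662
gripper_force: 31.0
```

```bash
python3 - <<'E'
from h import *
P,R=tcp();c=robot.read_camera("wrist");im=c["color"];cv2.imwrite("pics/w8.png",im)
# rim (gold) row and column span at the up end; predicted up-end for flat phone & stop
g=im.astype(int);m=(g[...,2]-g[...,0]>12)
for r in range(90,180,3):
    x=np.nonzero(m[r,150:350])[0]+150
    print(r,len(x),(x.min(),x.max()) if len(x) else "",int(g[r,245:260].mean()),end=" | ")
print();print(proj(c,[P+R@[.068,s,.159] for s in(-.0335,0,.0335)]).round())
a=np.radians(72.8);C=np.array([[np.cos(a),-np.sin(a)],[np.sin(a),np.cos(a)]]);f=lambda x,y,z:np.r_[np.array([.527,.0143])+C@[x,y],z]
print(proj(c,[f(.075,0,.02),f(.075,0,.027),f(.082,-.033,.034),f(.082,.033,.034)]).round())
E
```

```text
90 16 (np.int64(160), np.int64(349)) 132 | 93 15 (np.int64(161), np.int64(348)) 135 | 96 15 (np.int64(161), np.int64(348)) 123 | 99 17 (np.int64(161), np.int64(348)) 125 | 102 15 (np.int64(161), np.int64(347)) 127 | 105 18 (np.int64(162), np.int64(347)) 127 | 108 17 (np.int64(162), np.int64(347)) 122 | 111 16 (np.int64(162), np.int64(347)) 75 | 114 16 (np.int64(163), np.int64(346)) 69 | 117 18 (np.int64(162), np.int64(346)) 128 | 120 59 (np.int64(163), np.int64(346)) 78 | 123 52 (np.int64(164), np.int64(345)) 36 | 126 55 (np.int64(164), np.int64(345)) 37 | 129 54 (np.int64(164), np.int64(345)) 36 | 132 77 (np.int64(164), np.int64(344)) 47 | 135 148 (np.int64(164), np.int64(344)) 119 | 138 37 (np.int64(165), np.int64(344)) 45 | 141 30 (np.int64(165), np.int64(343)) 42 | 144 28 (np.int64(165), np.int64(343)) 42 | 147 28 (np.int64(166), np.int64(343)) 41 | 150 25 (np.int64(166), np.int64(343)) 40 | 153 25 (np.int64(166), np.int64(342)) 40 | 156 29 (np.int64(167), np.int64(342)) 40 | 159 30 (np.int64(167), np.int64(342)) 40 | 162 30 (np.int64(167), np.int64(341)) 41 | 165 27 (np.int64(168), np.int64(341)) 41 | 168 32 (np.int64(168), np.int64(341)) 41 | 171 27 (np.int64(168), np.int64(340)) 40 | 174 23 (np.int64(169), np.int64(340)) 40 | 177 20 (np.int64(169), np.int64(340)) 40 | 
[[182. 133.]
 [252. 133.]
 [323. 133.]]
[[253. 122.]
 [253. 123.]
 [327. 109.]
 [179. 109.]]
```

The rim is at row ~135. Dark seat is visible behind it to row ~121, so the up-end is inside the stop. I'll lower the last millimetre and release gently.

move_arm --pt "-0.4 0 0 0.1 0" --pt "-0.4 0 0 0.15 0" --pt "-0.4 0 0 0.15 0" --pt "-0.7 0 0 0.15 0" --pt "-0.8 0 0 0.15 0" --pt "-0.9 0 0 0.15 0" --pt "-0.9 0 0 0.15 0" --pt "-0.9 0 0 0.15 0"

```text
t: 11.35
eef_pos: [0.5276, 0.0172, 0.1872]
tcp_rot: [0.0, 0.804, 0.595, -0.0]
ft_force: [-0.6, -0.2, -0.9]
gripper_width: 0.0814
gripper_force: 0.0
```

move_arm --pt "-0.9 0 0 -1 0" --pt "-0.9 0 0 -3 0" --pt "-0.9 0 0 -7 0" --pt "-0.9 0 0 -11 0" --pt "-0.9 0 0 -12 0" --pt "-0.9 0 0 -12 0"

```text
t: 11.95
eef_pos: [0.5276, 0.0173, 0.309]
tcp_rot: [0.001, 0.804, 0.595, 0.001]
ft_force: [-1.3, -0.4, -0.8]
gripper_width: 0.0815
gripper_force: 0.0
```

```bash
python3 - <<'E'
from h import *
P,R=tcp();c=robot.read_camera("wrist");im=c["color"];cv2.imwrite("pics/w9.png",im)
a=np.radians(72.8);C=np.array([[np.cos(a),-np.sin(a)],[np.sin(a),np.cos(a)]]);o=np.array([.527,.0143]);f=lambda x,y,z:np.r_[o+C@[x,y],z]
# sample brightness along the centre line and across mid on the phone's top plane (z=.028)
g=im.astype(int)
def line(pts):
    px=proj(c,pts).round().astype(int);return [int(g[y,x].mean()) if 0<=x<512 and 0<=y<384 else -1 for x,y in px]
for y in(-.02,0,.02): print("x30..100 y",y,line([f(x/1000,y,.028) for x in range(30,101,2)]))
for x in(.02,.045,.06): print("across -50..50 @",x,line([f(x,y/1000,.028) for y in range(-50,51,2)]))
E
```

```text
x30..100 y -0.02 [49, 48, 51, 49, 47, 47, 49, 45, 50, 46, 45, 47, 48, 47, 48, 48, 44, 47, 46, 46, 111, 40, 38, 40, 114, 70, 110, 126, 120, 119, 130, 68, 68, 66, 68, 53]
x30..100 y 0 [49, 47, 48, 46, 46, 46, 46, 47, 49, 46, 47, 46, 47, 44, 44, 44, 43, 44, 45, 45, 110, 40, 39, 38, 115, 67, 112, 127, 122, 113, 133, 228, 202, 54, 56, 52]
x30..100 y 0.02 [49, 49, 49, 47, 48, 47, 50, 49, 48, 48, 48, 48, 47, 45, 46, 46, 48, 45, 46, 42, 115, 56, 50, 92, 110, 69, 115, 124, 120, 117, 124, 61, 60, 61, 61, 55]
across -50..50 @ 0.02 [60, 171, 227, 230, 230, 227, 226, 228, 222, 90, 51, 52, 51, 51, 53, 49, 49, 50, 49, 51, 49, 50, 50, 50, 49, 46, 50, 51, 52, 50, 53, 52, 51, 52, 51, 51, 53, 51, 53, 52, 52, 76, 253, 240, 223, 225, 223, 221, 185, 63, 61]
across -50..50 @ 0.045 [58, 111, 227, 228, 213, 80, 82, 79, 223, 94, 50, 49, 49, 47, 49, 47, 46, 50, 46, 46, 43, 48, 47, 45, 46, 48, 49, 46, 46, 43, 48, 48, 47, 48, 49, 48, 47, 50, 47, 49, 48, 64, 79, 81, 84, 96, 226, 221, 152, 58, 56]
across -50..50 @ 0.06 [59, 97, 228, 229, 228, 228, 226, 230, 228, 111, 48, 47, 47, 46, 48, 48, 46, 46, 46, 45, 47, 46, 44, 43, 43, 44, 43, 42, 44, 43, 44, 45, 45, 45, 47, 46, 48, 44, 45, 44, 47, 49, 223, 224, 221, 227, 228, 224, 150, 57, 52]
```

```bash
python3 -c "
from rig import robot
print(robot.sign_off())"
```

```text
the job is handed in; nothing more can be done
None
```

The phone is in the cradle, screen up: one short edge is about 15 mm under the lip, and the other is inside the stop with a few mm to spare. The last camera measurements show it lying flat and the gripper clear, and I handed the job in at about 12 s.

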